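Bleed the pressure pot through its locked pin valve

ROBOT

A 7-joint arm with a two-finger parallel gripper is mounted at the origin on the work surface. World frame = base frame: x ahead of the robot, y to its left, z up, the work surface at z = 0. Lengths are in m, angles in rad, forces in N, time in s.
With the tool pointing down it reaches from about 0.4 to 0.9 m from the base axis. Payload 5.6 kg.
Tool frame: the origin (TCP) lies on the centre line of the jaws, within the pads' length; the fingertips stand 22 mm ahead of it and the grasp point (between the pads) lies 3 mm ahead of it; z points along the fingers, y is the line along which they close (so a half turn about z gives the same grasp; the last joint's range is limited). The gripper opens to 92 mm and grips with 3 to 60 N. Pads are 20 mm wide; open, the fingers measure 128 mm over their backs; the gripper's body (75 mm by 189 mm) begins 69 mm behind the grasp point.
Start: joints at [1.183, 0.468, -0.012, 1.603, 0.006, 1.071, -0.056], TCP at [0.22, -0.612, 0.206] pointing down, gripper open.
Joint ranges: [-2.53, 2.53], [-0.31, 2.02], [-1.57, 1.55], [0.28, 2.44], [-1.29, 4.43], [0.15, 1.84], [-2.92, 2.92]. Speed limits (rad/s): [2.57, 2.57, 3.14, 3.14, 3.14, 3.14, 3.14].

INTERFACE

Orientations are given as a rotation vector (axis times angle).
In Python, from station import robot gives the robot as it stands. The module is installed in compiled form; this text tells all that it offers.
- The arm moves only by the tool servo_tool, never from a script. Its argument "deltas" is a list of rows, each a list of 7 numbers: the shift along the tool's x, y, z as a fraction of full scale, then the turn, a rotation vector about the tool's x, y, z as a fraction of full scale, then the closure, from 0 (fully open) to 1 (shut). A call has 1 to 5 rows; each row shifts and turns the commanded pose from where the row before left it, along the tool's axes as they then stand; what a row does not reach is not made up. Full scale, the value 1, is 0.2 m for a shift and pi rad for a turn. A row lasts 1/8 s, in which the tool goes at most 62.5 mm and 10.7 degrees, less where a joint would pass 70% of its speed; a pose out of reach is approached as far as the arm can. A call with a number of a shift or a turn outside -1 to 1 is refused whole. A call with a gripper value outside its range is refused whole. The fingers move at their own pace and stop on an object; the grip force is fixed at half the most. Time passes only in rows, so rows that do not move let the fingers close. It gives the time, the measured TCP pose, the force, the opening and the grip force at its end, in the units of the state.
- robot.get_state(): the state, without advancing time (a new reading comes with each control period).
- robot.get_image(name): name is "scene" or "side" or "wrist"; returns a dict with "img" (384x512x3 uint8, blue, green, red), "camera_matrix" (3x3 intrinsics, pixels), "dist" ([k1, k2, p1, p2, k3] as OpenCV has them; the pictures are not rectified), "world_from_camera" (4x4, takes a point from camera to world coordinates); the wrist camera has in their place "tool_from_camera" (4x4, takes a point from camera to tool coordinates, whose origin is the TCP and whose axes are the flange's). Camera axes: x right, y down, z forward; pixel columns grow to the right and rows downward; lengths in m; the calibration is good to about 2 mm. A picture is of the moment at which its call begins: read the wrist's pose just before it. There is no depth.
- robot.job_done(): hands the job in; it is judged then, once.
The state is a dict: "t": time; "joint_positions": joint angles; "joint_velocities": joint speeds; "joint_torque": joint torques, N m; "tcp_pos": TCP position; "ee_rot": TCP orientation; "contact_force": force on the tool from outside, world axes, zero at the start; "wrist_torque": the same for the moment, N m; "width": finger opening in m; "grasp_force": force on a finger pad.
Only numpy, scipy, OpenCV 4.12 (cv2) and the standard library are available. Lean on these libraries where they do the work, as an engineer would, in place of code of your own. Each camera call takes 0.05 s, during which the arm holds its last target. There are 200 camera calls.

TASK

The acrylic in the pressure pot has cured and the pot must be bled before its lid can be opened. Unscrew the small knurled lock nut of the bleed valve on the lid all the way up to its stop, then press the freed valve pin straight down with the closed fingertips, gently, so that the slender valve is not bent, and hold it down until the gauge reads zero. Let go so that the pin springs shut, and leave the nut loose and the things around the pot where they are.

Things in the scene. Friction and masses are not known exactly. Their poses are not given: they have to be found in the camera images.
- pot: aluminium pressure pot, too heavy to shift, 200 mm across, 147 mm tall with its domed lid; two black side grips at +-y reach 141 mm from its axis. Origin under its centre on the bench, z up. In its frame the boss of the bleed valve is at x = -30, y = 0 mm; a brass safety valve 165 mm tall stands at x = -10, y = 58 mm (leave it).
- boss_top (a point): centre of the boss's top, 155 mm above the bench; the valve's upright axis passes here. A brass tee is screwed into the boss, 0 to 10 mm further out from one time to the next: all heights of the valve are nominal +-5 mm and must be felt. Nominal, above this point: tee block 18 mm square from 9 to 25 mm, stem 10 mm across to 39 mm, shoulder 12 mm across to 43 mm.
- nut_place (a point): a point fixed on the pot where the middle of the tight lock nut's underside is nominally (+-5 mm in height), 198 mm above the bench. The nut is a brass knurled cylinder 14 mm across, 10 mm tall, seated on the shoulder. Nothing else on the lid comes higher than 14 mm below its underside: fingertips reaching 7 mm below this point beside the stem always span the nut.
- tip_place (a point): a point fixed on the pot where the top of the shut valve pin is nominally (+-5 mm in height), 220 mm above the bench. The steel pin is 5 mm across with a flat head 6 mm across; it stands up through the nut, its top 12 mm above the tight nut, 7.8 mm above the fully unscrewed nut.
- lock_nut (a joint): turn of the lock nut on the pin's thread, rad: 0 tight, grows counter-clockwise seen from above, stop at 4.4. It climbs 0.95 mm per radian and takes 0.08 N m to turn: grip it with 20 to 40 N, at any angle. Tight, it keeps the pin from going down. If the fingers holding it do not rise as it climbs, the pin is pushed down instead, against its spring.
- valve_pin (a joint): how far the pin is pressed, m: 0 shut, 0.004 at its lower stop (free to reach it once the nut is up). The nut rides down with it. Spring: 3 N to start, 5 N at 2.5 mm, where the valve opens with a step of 1.5 N, 7.8 N at 4 mm. Air escapes only beyond 2.5 mm. The slender pin bends if its head is pushed with more than 15 N.
- gauge (a joint): gauge needle, rad: 0 at the zero tick, grows clockwise, starts at 2.6 to 3.4. It sinks about 0.8 rad a second while the valve is open and stays where it is when the valve is shut . The gauge is a 52 mm can lying face up on the tee's side arm, 60 mm from the valve's axis, within 50 degrees of the pot's +x, its top 14 mm below the tight nut's underside.
- cast_a: white plaster dental cast: a horseshoe arch of teeth on a block, 52 x 62 x 28 mm; origin under its centre (leave alone)
- spatula: wooden-handled spatula lying flat, 190 mm long; origin under its middle (leave alone)
- bur_block: aluminium block of burs, 50 x 70 mm, 55 mm tall over the burs; origin under its centre (leave alone)
- monomer: amber bottle with black cap, 54 mm across, 115 mm tall; origin under its centre (leave alone)

How it is judged:
On the way, in this order (a step that is already met when the one before it is completed fails the run):
1. the lock nut is unscrewed up to its stop (value of joint lock_nut above 4 rad), for 0.1 s.
2. the pin is held down until the gauge reads zero (value of joint gauge below 0.2 rad), for 0.2 s.
At the end, for the whole second after the job is handed in: The lock nut is up at its stop (turned at least 4.0 of 4.4 rad) and at rest, the gauge needle is within 0.2 rad of zero, and the valve pin has sprung shut (pressed less than 0.6 mm) (value of joint lock_nut above 4 rad and value of joint gauge below 0.2 rad and value of joint valve_pin below 0.0006 m and velocity of joint lock_nut below 0.1 rad/s); the robot touches nothing.
It fails at once if the head of the valve pin is pushed with more than 15 N (contact force between anything else and valve_pin_c0 above 15 N).
It fails at once if a thing beside the pot is shifted by more than 20 mm (distance of any of cast_a, spatula, bur_block, monomer from where it was at the start of the episode above 0.02 m).
It also fails if it takes over 61 s, if anything falls off the work surface, if the arm or the gripper's body presses on something with over 40 N, if the wrist force passes 120 N, or if a joint passes its speed limit or range.

## Working session

There is one attempt and no reset: what is moved stays moved. The work goes in short steps, Python scripts to look and compute and a tool call to move; the robot and the scene stay as the last step left them, time stands still between calls to the robot, and variables do not carry over. Pictures are saved under pics/ and viewed, at most 10 in all, crops included, and the job is handed in when it is done.

Besides the shell and the picture viewer there is one more tool, called after "Call:" by a JSON object that holds its "api" and its "payload". servo_tool: Moves the arm, as the interface text tells. Shift numbers are shares of 0.2 m and turn numbers shares of pi rad, none past 1 either way. Its arguments: {"type":"object","properties":{"deltas":{"type":"array","items":{"type":"array","items":{"type":"number","minimum":-1,"maximum":1}}}},"required":["deltas"]}

```bash
mkdir -p pics; python3 - <<'E'
from station import robot
import cv2,numpy as np
s=robot.get_state(); print({k:np.round(v,3) for k,v in s.items()})
ims=[robot.get_image(n) for n in("scene","side")]
import pickle; pickle.dump(ims,open('ims.pkl','wb'))
for n,i in zip(("scene","side"),ims): cv2.imwrite(f'pics/{n}0.png',i['img']); print(i['camera_matrix'],i['dist'],np.round(i['world_from_camera'],3))
E
```

```text
{'t': np.float64(0.0), 'joint_positions': array([ 1.183,  0.468, -0.012,  1.604,  0.006,  1.071, -0.056]), 'joint_velocities': array([-0.001,  0.   ,  0.   , -0.   ,  0.001, -0.   ,  0.001]), 'joint_torque': array([ 0.0000e+00, -5.2058e+01, -1.2000e-02, -2.4375e+01, -5.7000e-02,
        1.7000e-02,  0.0000e+00]), 'tcp_pos': array([ 0.219, -0.611,  0.206]), 'ee_rot': array([-3.093e+00, -5.380e-01,  1.000e-03]), 'contact_force': array([ 1.286,  0.265, -0.251]), 'wrist_torque': array([ 0.036,  0.056, -0.017]), 'grasp_force': np.float64(0.0), 'width': np.float64(0.092)}
[[473.17962125   0.         253.20082216]
 [  0.         473.17962125 190.72061575]
 [  0.           0.           1.        ]] [-0.13559813  0.          0.          0.          0.        ] [[ 0.695  0.598 -0.399  1.001]
 [ 0.719 -0.585  0.376 -0.32 ]
 [-0.008 -0.548 -0.836  1.051]
 [ 0.     0.     0.     1.   ]]
[[492.62045113   0.         255.53358682]
 [  0.         492.62045113 184.22666452]
 [  0.           0.           1.        ]] [-0.10216416  0.          0.          0.          0.        ] [[ 0.993 -0.072  0.094  0.419]
 [-0.117 -0.707  0.698 -0.794]
 [ 0.016 -0.704 -0.71   1.055]
 [ 0.     0.     0.     1.   ]]
```

View pics/scene0.png

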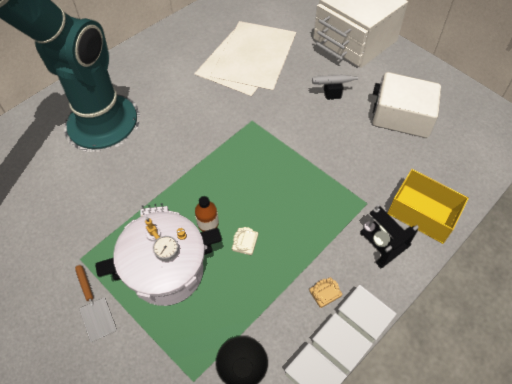

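View pics/side0.png

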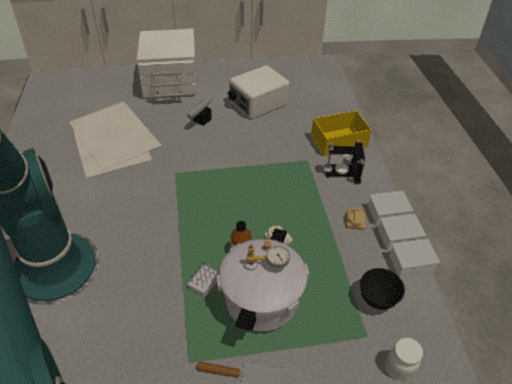

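The pot shows at about (160,255) in scene and (263,285) in side, with the gauge at (166,247) and (278,256). The valve is near (150,228) and (252,256). I'll enlarge both.

```bash
python3 - <<'E'
import cv2,pickle,numpy as np
a,b=[i['img'] for i in pickle.load(open('ims.pkl','rb'))]
f=lambda im,x,y:cv2.resize(im[y:y+60,x:x+40*1],None,fx=10,fy=10,interpolation=cv2.INTER_CUBIC)
cv2.imwrite('pics/crop1.png',np.hstack([f(a,140,205),f(b,240,225)]))
E
```

```text
(no output)
```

View pics/crop1.png

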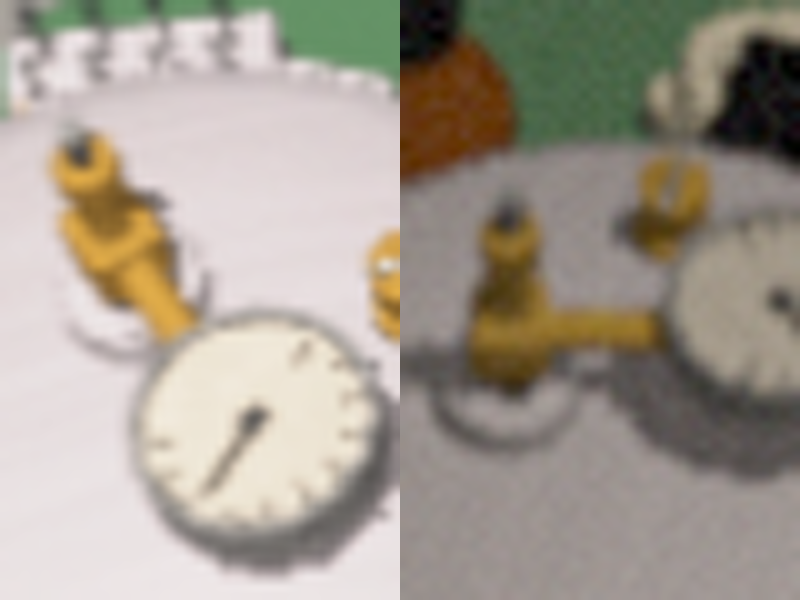

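The left crop is scene: pin tip about (146.7,217.8), nut top centre about (147.7,220.5), gauge hub about (165,246.5). The right crop is side: pin tip about (250.5,244.5), nut top about (250.3,248.3), hub about (278,254.5).

```bash
cat > h.py <<'E'
import cv2,pickle,numpy as np
from scipy.spatial.transform import Rotation as R
def ray(i,p,T=None):
    T=i['world_from_camera'] if T is None else T
    q=cv2.undistortPoints(np.array([[p]],float),i['camera_matrix'],i['dist'])[0,0]
    d=T[:3,:3]@[*q,1]; return T[:3,3],d/np.linalg.norm(d)
def tri(rs):
    A=[np.eye(3)-np.outer(d,d) for o,d in rs]
    X=np.linalg.solve(sum(A),sum(a@o for a,(o,d) in zip(A,rs)))
    return X,[np.linalg.norm(a@(X-o))*1e3 for a,(o,d) in zip(A,rs)]
def atz(r,z): o,d=r; return o+d*(z-o[2])/d[2]
E
python3 - <<'E'
from h import *
a,b=pickle.load(open('ims.pkl','rb'))
for n,p,q in [('tip',(146.7,217.8),(250.5,244.5)),('nuttop',(147.7,220.5),(250.3,248.3)),('hub',(165,246.5),(278,254.5)),('safety',(178.6,231.5),(267.3,243.3))]:
    print(n,*[np.round(v,4) for v in tri([ray(a,p),ray(b,q)])])
E
```

```text
tip [ 0.4981 -0.1472  0.2157] [0.8786 0.8786]
nuttop [ 0.4975 -0.1473  0.2031] [1.2863 1.2863]
hub [ 0.5583 -0.1542  0.1809] [0.9717 0.9717]
safety [ 0.5416 -0.1073  0.1631] [0.9012 0.9012]
```

```bash
cat >> h.py <<'E'
def go(s,target):
    d=R.from_rotvec(s['ee_rot']).inv().apply(np.array(target)-s['tcp_pos'])/0.2
    print('t',s['t'],'tcp',np.round(s['tcp_pos'],4),'tool shift frac',np.round(d,4),'q',np.round(s['joint_positions'],3),'F',np.round(s['contact_force'],2))
E
python3 - <<'E'
from h import *
from station import robot
s=robot.get_state(); go(s,[0.498,-0.147,0.306]); print(R.from_rotvec(s['ee_rot']).as_matrix().round(4))
i=robot.get_image('wrist'); print(i['tool_from_camera'].round(4),i['camera_matrix'])
E
```

```text
t 0.1 tcp [ 0.2195 -0.6113  0.2056] tool shift frac [ 2.0952 -1.7148 -0.4995] q [ 1.183  0.468 -0.012  1.604  0.006  1.071 -0.056] F [ 0.22  0.31 -0.88]
[[ 9.412e-01  3.380e-01 -7.000e-04]
 [ 3.380e-01 -9.412e-01  1.400e-03]
 [-1.000e-04 -1.600e-03 -1.000e+00]]
[[-3.000e-04 -9.701e-01 -2.428e-01  6.810e-02]
 [ 1.000e+00 -6.000e-04  1.300e-03  8.000e-04]
 [-1.400e-03 -2.428e-01  9.701e-01 -1.794e-01]
 [ 0.000e+00  0.000e+00  0.000e+00  1.000e+00]] [[283.53998691   0.         255.24374937]
 [  0.         283.53998691 190.73448196]
 [  0.           0.           1.        ]]
```

Call:
{"api": "servo_tool", "payload": {"deltas": [[0,0,-0.25,0,0,0,0],[0.1,-0.1,-0.25,0,0,0,0],[0.2,-0.16,0,0,0,0,0],[0.2,-0.16,0,0,0,0,0],[0.2,-0.16,0,0,0,0,0]]}}

```text
t: 0.78
tcp_pos: [0.3128, -0.4536, 0.3064]
ee_rot: [-3.095, -0.539, 0.0]
contact_force: [1.0, 0.3, -0.1]
width: 0.0918
grasp_force: 0.0
```

Call:
{"api": "servo_tool", "payload": {"deltas": [[0.2,-0.16,0,0,0,0,0],[0.2,-0.16,0,0,0,0,0],[0.2,-0.16,0,0,0,0,0],[0.2,-0.16,0,0,0,0,0],[0.2,-0.16,0,0,0,0,0]]}}

```text
t: 1.4
tcp_pos: [0.4469, -0.2356, 0.3064]
ee_rot: [3.095, 0.539, -0.0]
contact_force: [0.6, 0.5, 0.2]
width: 0.0919
grasp_force: 0.0
```

Call:
{"api": "servo_tool", "payload": {"deltas": [[0.2,-0.16,0,0,0,0,0],[0.2,-0.16,0,0,0,0,0],[0,0,0,0,0,0,0],[0,0,0,0,0,0,0]]}}

```text
t: 1.9
tcp_pos: [0.4996, -0.1504, 0.3061]
ee_rot: [3.095, 0.538, -0.002]
contact_force: [-0.1, 0.6, 0.0]
width: 0.0914
grasp_force: 0.0
```

```bash
python3 - <<'E'
from h import *
from station import robot
s=robot.get_state(); go(s,[0.498,-0.147,0.306]); i=robot.get_image('wrist')
pickle.dump((s,i),open('w1.pkl','wb'))
T=np.eye(4);T[:3,:3]=R.from_rotvec(s['ee_rot']).as_matrix();T[:3,3]=s['tcp_pos'];W=T@i['tool_from_camera']
for P in ([.498,-.147,.22],[.498,-.147,.2]):
    c=np.linalg.inv(W)@[*P,1]; print(cv2.projectPoints(c[:3].reshape(1,1,3),np.zeros(3),np.zeros(3),i['camera_matrix'],i['dist'])[0].ravel())
cv2.imwrite('pics/w1.png',cv2.resize(i['img'],(800,600),interpolation=cv2.INTER_CUBIC))
E
```

```text
t 1.9 tcp [ 0.4996 -0.1504  0.3061] tool shift frac [-0.0019 -0.0188  0.0006] q [ 0.54   0.185 -0.356  1.774  0.069  1.196 -1.062] F [-0.1   0.57  0.04]
[250.14724693 192.6609307 ]
[250.45661241 187.8235457 ]
```

View pics/w1.png

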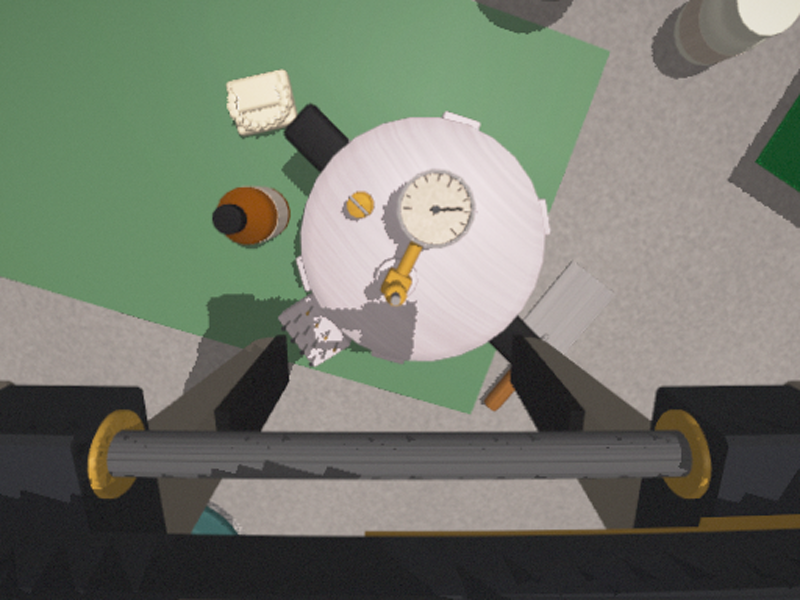

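Pin tip shows at (396,299) in this view, which is (253.4,191.4) full-size, about 3 px from the prediction. I'll turn the wrist to about q7 = +2.3 so that a single grip covers 4.5 rad, then measure again.

Call:
{"api": "servo_tool", "payload": {"deltas": [[0,0,0,0,0,0.058,0.4],[0,0,0,0,0,0.058,0.4],[0,0,0,0,0,0.058,0.4],[0,0,0,0,0,0.058,0.4],[0,0,0,0,0,0.058,0.4]]}}

```text
t: 2.58
tcp_pos: [0.4993, -0.1516, 0.3064]
ee_rot: [3.012, -0.891, -0.0]
contact_force: [0.4, 0.2, -0.5]
width: 0.0553
grasp_force: 0.0
```

Call:
{"api": "servo_tool", "payload": {"deltas": [[0,0,0,0,0,0.058,0.4],[0,0,0,0,0,0.058,0.4],[0,0,0,0,0,0.058,0.4],[0,0,0,0,0,0.058,0.4],[0,0,0,0,0,0.058,0.4]]}}

```text
t: 3.2
tcp_pos: [0.4993, -0.1517, 0.3065]
ee_rot: [2.313, -2.126, 0.0]
contact_force: [0.9, 0.2, -0.1]
width: 0.0554
grasp_force: 0.0
```

```bash
python3 - <<'E'
from h import *
from station import robot
s=robot.get_state(); go(s,[0.498,-0.147,0.306]);print(s['width'],s['ee_rot'])
E
```

```text
t 3.2 tcp [ 0.4993 -0.1517  0.3065] tool shift frac [-0.0238  0.0044  0.0023] q [ 0.38   0.168 -0.17   1.784  0.031  1.192 -2.856] F [ 0.88  0.2  -0.07]
0.05542615438353282 [ 2.31251559e+00 -2.12574833e+00  2.19275484e-04]
```

The sign is opposite to what I assumed: a negative turn about tool z (counter-clockwise) raises q7. That makes q7 = -2.86 the right starting end. I'll check the position from here.

Call:
{"api": "servo_tool", "payload": {"deltas": [[-0.01,0,0.1,0,0,-0.015,0.4],[-0.012,0.004,0.1,0,0,0,0.4],[0,0,0,0,0,0,0.4],[0,0,0,0,0,0,0.4]]}}

```text
t: 3.7
tcp_pos: [0.4989, -0.1466, 0.2672]
ee_rot: [-2.37, 2.062, -0.002]
contact_force: [0.4, 0.8, 0.2]
width: 0.0553
grasp_force: 0.0
```

```bash
python3 - <<'E'
from h import *
from station import robot
s0,i0=pickle.load(open('w1.pkl','rb'))
def wfc(s,i):
    T=np.eye(4);T[:3,:3]=R.from_rotvec(s['ee_rot']).as_matrix();T[:3,3]=s['tcp_pos'];return T@i['tool_from_camera']
print('w1',atz(ray(i0,(253.2,191.2),wfc(s0,i0)),.216))
s=robot.get_state(); go(s,[0.498,-0.147,0.266]); i=robot.get_image('wrist')
pickle.dump((s,i),open('w2.pkl','wb'))
W=wfc(s,i)
c=np.linalg.inv(W)@[.498,-.147,.216,1]; print(cv2.projectPoints(c[:3].reshape(1,1,3),np.zeros(3),np.zeros(3),i['camera_matrix'],i['dist'])[0].ravel())
cv2.imwrite('pics/w2.png',cv2.resize(i['img'][130:280,150:350],(800,600),interpolation=cv2.INTER_CUBIC))
E
```

```text
w1 [ 0.49940579 -0.14960861  0.216     ]
t 3.7 tcp [ 0.4989 -0.1466  0.2672] tool shift frac [0.0013 0.0047 0.0062] q [ 0.378  0.197 -0.179  1.841  0.039  1.106 -2.818] F [0.39 0.83 0.19]
[256.86727525 203.44134431]
```

View pics/w2.png

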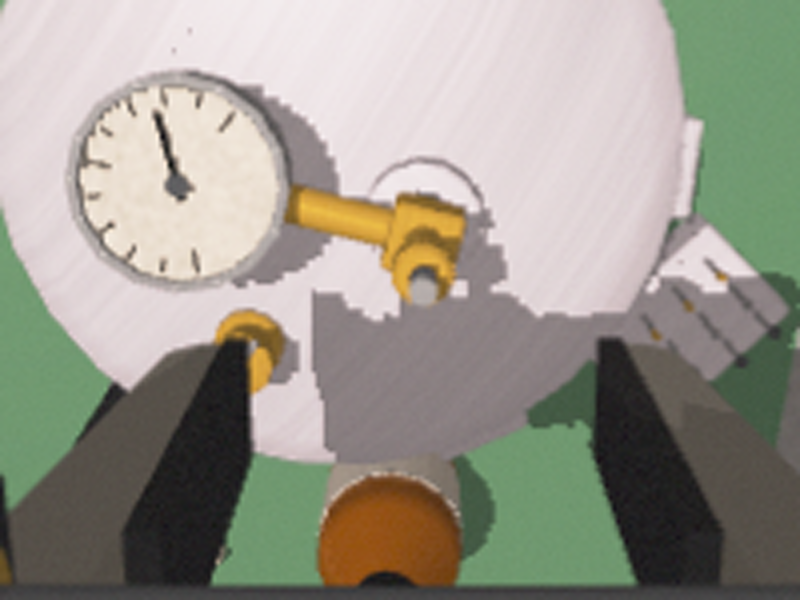

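The pin tip is at (425,288) in the crop, which is (255.9,201.6) full-size. The pad inner edges at x=250 and 597 have their middle at 423.5, so it is centred in tool y. Tool x comes from triangulation.

```bash
python3 - <<'E'
from h import *
a,b=pickle.load(open('ims.pkl','rb'))
def wr(f,p):
    s,i=pickle.load(open(f,'rb'));T=np.eye(4);T[:3,:3]=R.from_rotvec(s['ee_rot']).as_matrix();T[:3,3]=s['tcp_pos'];return ray(i,p,T@i['tool_from_camera']),s
r1,_=wr('w1.pkl',(253.2,191.2)); r2,s=wr('w2.pkl',(255.9,201.6))
for rs in ([ray(a,(146.7,217.8)),ray(b,(250.5,244.5)),r1,r2],[r1,r2],[ray(a,(146.7,217.8)),ray(b,(250.5,244.5)),r2,r2,r2]):
    X,e=tri(rs);print(X.round(4),np.round(e,2))
for z in(.213,.216,.219,.222):
  p=atz(r2,z);print(p.round(4),(R.from_rotvec(s['ee_rot']).inv().apply(p-s['tcp_pos'])*1e3).round(2))
E
```

```text
[ 0.4989 -0.1486  0.2172] [1.76 0.77 1.21 0.31]
[ 0.4995 -0.1493  0.2179] [0.42 0.42]
[ 0.4988 -0.1483  0.2166] [1.66 0.52 0.49 0.49 0.49]
[ 0.4989 -0.1476  0.213 ] [ 0.99  0.16 54.24]
[ 0.499  -0.1485  0.216 ] [ 1.86  0.16 51.24]
[ 0.4992 -0.1494  0.219 ] [ 2.73  0.15 48.24]
[ 0.4993 -0.1502  0.222 ] [ 3.6   0.14 45.24]
```

Call:
{"api": "servo_tool", "payload": {"deltas": [[0.01,0.001,0.09,0,0,0,0.4],[0,0,0.09,0,0,0,0.4],[0,0,0.09,0,0,0,0.4],[0,0,0,0,0,0,0.6],[0,0,0,0,0,0,0.7]]}}

```text
t: 4.38
tcp_pos: [0.4995, -0.1479, 0.2136]
ee_rot: [-2.371, 2.06, -0.003]
contact_force: [1.1, 0.1, 0.0]
width: 0.0372
grasp_force: 0.0
```

```bash
python3 - <<'E'
from h import *
from station import robot
s=robot.get_state(); go(s,[0.499,-0.1486,0.213]);print(s['width'],s['ee_rot'])
i=robot.get_image('wrist')
pickle.dump((s,i),open('w3.pkl','wb'))
cv2.imwrite('pics/w3.png',cv2.resize(i['img'][180:330,150:350],(800,600),interpolation=cv2.INTER_CUBIC))
E
```

```text
t 4.375 tcp [ 0.4995 -0.1479  0.2136] tool shift frac [0.003 0.003 0.003] q [ 0.374  0.252 -0.176  1.902  0.052  0.99  -2.826] F [1.13 0.11 0.03]
0.03722110310565324 [-2.3711196   2.05989675 -0.00254587]
```

View pics/w3.png

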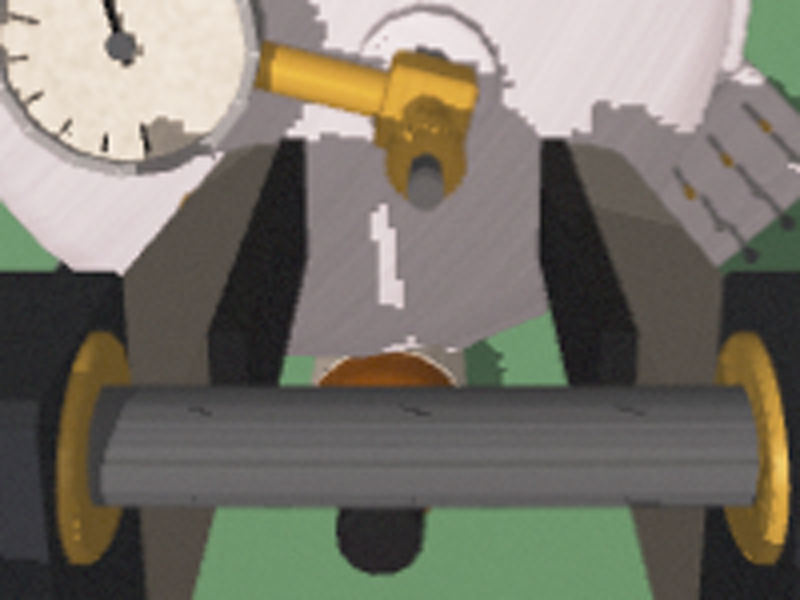

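Now between the jaws: pin tip at (426,186), which is (256.1,226.1) full-size. The pad edges at 305 and 541 have their middle at 423.

```bash
python3 - <<'E'
from h import *
def wr(f,p):
    s,i=pickle.load(open(f,'rb'));T=np.eye(4);T[:3,:3]=R.from_rotvec(s['ee_rot']).as_matrix();T[:3,3]=s['tcp_pos'];return ray(i,p,T@i['tool_from_camera']),s
r1,_=wr('w1.pkl',(253.2,191.2)); r2,_=wr('w2.pkl',(255.9,201.6)); r3,s=wr('w3.pkl',(256.1,226.1))
X,e=tri([r1,r2,r3]);print(X.round(4),np.round(e,2))
X,e=tri([r2,r3]);print(X.round(4),np.round(e,2))
for z in(.215,.217,.219,.222):
  p=atz(r3,z);print(p.round(4),(R.from_rotvec(s['ee_rot']).inv().apply(p-s['tcp_pos'])*1e3).round(2))
E
```

```text
[ 0.4995 -0.1493  0.2181] [0.43 0.42 0.04]
[ 0.4992 -0.1485  0.2161] [0.18 0.18]
[ 0.4993 -0.148   0.215 ] [ 0.1   0.19 -1.4 ]
[ 0.4995 -0.1488  0.217 ] [ 0.87  0.19 -3.4 ]
[ 0.4996 -0.1496  0.219 ] [ 1.64  0.18 -5.4 ]
[ 0.4997 -0.1507  0.222 ] [ 2.8   0.17 -8.4 ]
```

Call:
{"api": "servo_tool", "payload": {"deltas": [[0.004,0.001,0,0,0,0,0.85],[0,0,0,0,0,0,1],[0,0,0,0,0,0,1],[0,0,0,0,0,0,1],[0,0,0,0,0,0,1]]}}

```text
t: 5.05
tcp_pos: [0.4987, -0.1484, 0.2124]
ee_rot: [2.372, -2.06, -0.0]
contact_force: [0.0, 0.2, 0.6]
width: 0.0003
grasp_force: 0.0
```

The jaws closed to zero width, so the nut isn't between them. I'll look.

```bash
python3 - <<'E'
from h import *
from station import robot
s=robot.get_state(); print(s['tcp_pos'],s['grasp_force'],s['width'])
i=robot.get_image('wrist')
a=robot.get_image('side');b=robot.get_image('scene')
pickle.dump((s,i,a,b),open('w4.pkl','wb'))
f=lambda im,x,y:cv2.resize(im[y:y+75,x:x+50],(400,600),interpolation=cv2.INTER_CUBIC)
cv2.imwrite('pics/w4.png',np.hstack([f(i['img'],230,190),f(a['img'],230,210)]))
E
```

```text
[ 0.4987299  -0.1483862   0.21243553] 0.0 0.00032702621213769403
```

View pics/w4.png

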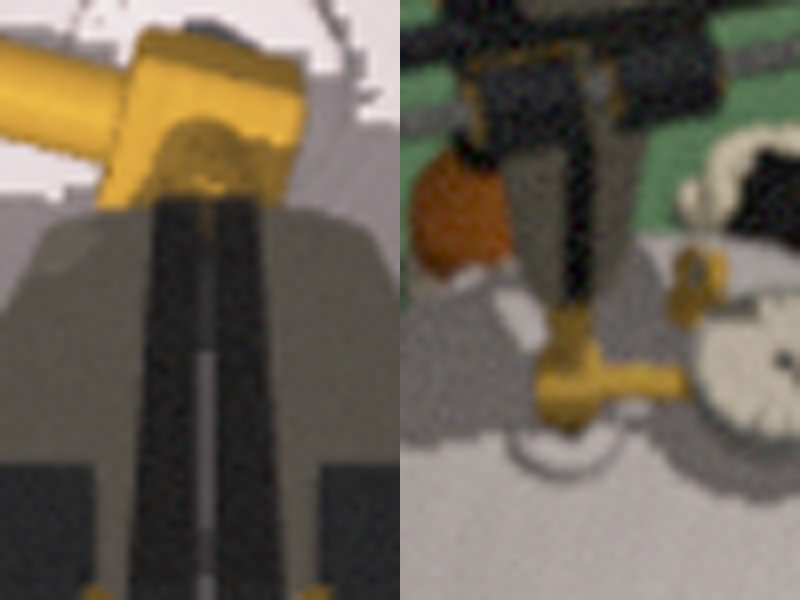

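```bash
python3 - <<'E'
from h import *
s,i,a,b=pickle.load(open('w4.pkl','rb'))
T=np.eye(4);T[:3,:3]=R.from_rotvec(s['ee_rot']).as_matrix();T[:3,3]=s['tcp_pos'];W=T@i['tool_from_camera']
def pr(im,W,P): 
    c=np.linalg.inv(W)@[*P,1];return cv2.projectPoints(c[:3].reshape(1,1,3),np.zeros(3),np.zeros(3),im['camera_matrix'],im['dist'])[0].ravel().round(1)
for n,p in [('tip0',(0,0,.022)),('tip+x',(.01,0,.022)),('tip-x',(-.01,0,.022)),('tcp+x',(.01,0,0))]:
    P=(T@[*p,1])[:3]; print(n,P.round(4),'wrist',pr(i,W,P),'side',pr(a,a['world_from_camera'],P),'scene',pr(b,b['world_from_camera'],P))
for z in (.193,.195,.205,.217): P=[.499,-.1486,z]; print(z,pr(i,W,P),pr(a,a['world_from_camera'],P),pr(b,b['world_from_camera'],P))
f=lambda im,x,y:cv2.resize(im[y:y+60,x:x+40],(400,600),interpolation=cv2.INTER_CUBIC)
cv2.imwrite('pics/w5.png',np.hstack([f(b['img'],125,190),f(a['img'],230,220)]))
E
```

```text
tip0 [ 0.4987 -0.1484  0.1904] wrist [255.8 214.9] side [250.5 251.7] scene [148.8 224.8]
tip+x [ 0.5001 -0.1583  0.1904] wrist [255.8 202. ] side [251.7 255.3] scene [145.4 228.1]
tip-x [ 0.4973 -0.1385  0.1904] wrist [255.8 227.4] side [249.4 248.2] scene [152.1 221.5]
tcp+x [ 0.5001 -0.1583  0.2124] wrist [255.8 211.3] side [251.8 249.1] scene [143.3 222.9]
0.193 [255.4 215.7] [250.7 251.1] [148.5 224.3]
0.195 [255.4 216.6] [250.7 250.5] [148.3 223.9]
0.205 [255.4 221.3] [250.7 247.7] [147.4 221.5]
0.217 [255.5 227.6] [250.8 244.3] [146.3 218.6]
```

View pics/w5.png

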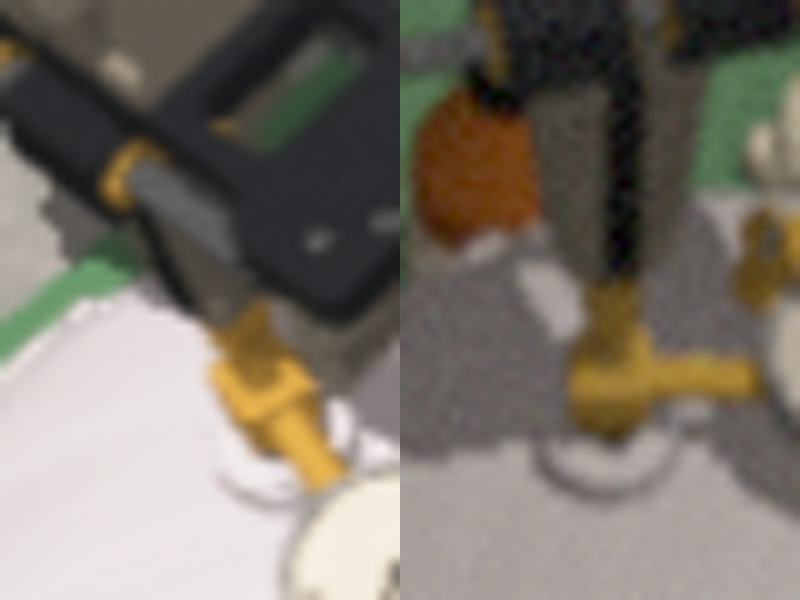

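Both views agree. The pads' bottom edge spans 30 px for 20 mm, and the pad spacing puts it at a depth of about 0.18 m. So the visible fingertips end about 7 mm behind the reported TCP, not 22 mm ahead of it. They are now at z ≈ 0.219, just above the pin top at about 0.217, which is why they closed on nothing. I'll trust the pictures: open, go down about 28 mm in small steps while watching the force, and grip again.

Call:
{"api": "servo_tool", "payload": {"deltas": [[0,0,-0.02,0,0,0,0.6],[0,0,0,0,0,0,0.6],[0,0,0,0,0,0,0.6],[0,0,0,0,0,0,0.6]]}}

```text
t: 5.7
tcp_pos: [0.4987, -0.1484, 0.2164]
ee_rot: [2.372, -2.06, -0.0]
contact_force: [0.6, 0.4, 0.7]
width: 0.0365
grasp_force: 0.0
```

Call:
{"api": "servo_tool", "payload": {"deltas": [[0,0,0.02,0,0,0,0.6],[0,0,0.03,0,0,0,0.6],[0,0,0.03,0,0,0,0.6],[0,0,0,0,0,0,0.6]]}}

```text
t: 6.2
tcp_pos: [0.4983, -0.1483, 0.1997]
ee_rot: [2.371, -2.06, -0.002]
contact_force: [0.5, 0.1, -0.7]
width: 0.0372
grasp_force: 0.0
```

```bash
python3 - <<'E'
from h import *
from station import robot
s=robot.get_state(); go(s,[0.499,-0.1486,0.184]);print(s['width'],s['contact_force'])
i=robot.get_image('wrist');a=robot.get_image('side')
pickle.dump((s,i,a),open('w6.pkl','wb'))
f=lambda im,x,y:cv2.resize(im[y:y+75,x:x+50],(400,600),interpolation=cv2.INTER_CUBIC)
cv2.imwrite('pics/w6.png',np.hstack([f(i['img'],230,195),f(a['img'],230,210)]))
E
```

```text
t 6.2 tcp [ 0.4983 -0.1483  0.1997] tool shift frac [ 0.002  -0.0035  0.0784] q [ 0.373  0.268 -0.174  1.916  0.056  0.964 -2.828] F [ 0.49  0.09 -0.68]
0.03722569721697417 [ 0.49196027  0.08579864 -0.67767563]
```

View pics/w6.png

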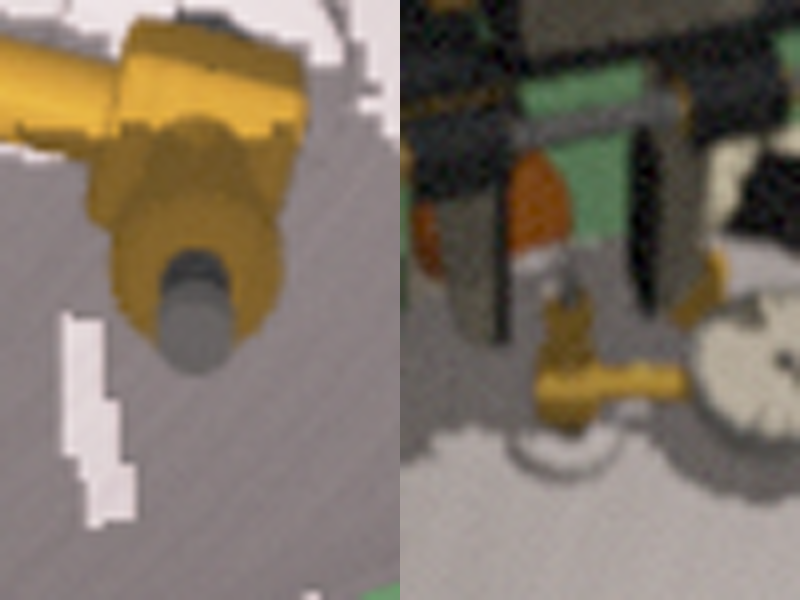

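The side view shows the tips flanking the nut at z ≈ 0.207, which confirms the short-finger reading. The pin head is at (195,330) in the crop, which is (254.0,235.8) full-size, against a jaw middle of 255.5, so about -0.8 mm in tool y. I'll correct that, go down and grip.

Call:
{"api": "servo_tool", "payload": {"deltas": [[0.002,-0.004,0.02,0,0,0,0.6],[0,0,0.03,0,0,0,0.6],[0,0,0.028,0,0,0,0.6],[0,0,0,0,0,0,0.6]]}}

```text
t: 6.8
tcp_pos: [0.4992, -0.1486, 0.1842]
ee_rot: [2.371, -2.06, -0.002]
contact_force: [-0.5, -0.4, -1.0]
width: 0.0366
grasp_force: 0.0
```

Call:
{"api": "servo_tool", "payload": {"deltas": [[0,0,0,0,0,0,0.8],[0,0,0,0,0,0,1],[0,0,0,0,0,0,1],[0,0,0,0,0,0,1]]}}

```text
t: 7.3
tcp_pos: [0.4993, -0.1488, 0.185]
ee_rot: [2.371, -2.06, -0.0]
contact_force: [-1.6, 0.2, 2.2]
width: 0.0125
grasp_force: 30.0
```

```bash
python3 - <<'E'
from h import *
from station import robot
s=robot.get_state(); go(s,[0.499,-0.1486,0.184]);print(s['width'],s['grasp_force'],s['ee_rot'],s['wrist_torque'])
E
```

```text
t 7.3 tcp [ 0.4993 -0.1488  0.185 ] tool shift frac [-0.0012  0.0013  0.0052] q [ 0.37   0.287 -0.172  1.929  0.061  0.931 -2.832] F [-1.65  0.18  2.2 ]
0.012470232335117048 30.00054359436035 [ 2.37142572e+00 -2.05988255e+00 -4.71294451e-04] [ 0.072835    0.45141712 -0.0263312 ]
```

Call:
{"api": "servo_tool", "payload": {"deltas": [[0,0,-0.0005,0,0,-0.03,1],[0,0,-0.0009,0,0,-0.05,1],[0,0,-0.0009,0,0,-0.05,1],[0,0,-0.0009,0,0,-0.05,1],[0,0,0,0,0,0,1]]}}

```text
t: 7.92
tcp_pos: [0.4996, -0.1486, 0.1856]
ee_rot: [-2.851, 1.319, -0.0]
contact_force: [-0.6, 0.6, 0.3]
width: 0.0128
grasp_force: 30.0
```

```bash
python3 - <<'E'
from h import *
from station import robot
s=robot.get_state(); go(s,[0.499,-0.1486,0.184]);print(s['width'],s['grasp_force'],s['ee_rot'],s['wrist_torque'])
i=robot.get_image('wrist')
pickle.dump((s,i),open('w7.pkl','wb'))
E
```

```text
t 7.925 tcp [ 0.4996 -0.1486  0.1856] tool shift frac [-0.0022  0.0023  0.0078] q [ 0.451  0.295 -0.268  1.923  0.095  0.936 -2.299] F [-0.57  0.61  0.35]
0.012771972770214952 29.999469816684723 [-2.85090231e+00  1.31897084e+00 -1.24510509e-04] [ 0.23943306  0.10289088 -0.01752313]
```

Call:
{"api": "servo_tool", "payload": {"deltas": [[0,0,-0.00085,0,0,-0.057,1],[0,0,-0.00085,0,0,-0.057,1],[0,0,-0.00085,0,0,-0.057,1],[0,0,-0.00085,0,0,-0.057,1],[0,0,-0.00085,0,0,-0.057,1]]}}

```text
t: 8.6
tcp_pos: [0.4999, -0.1481, 0.1864]
ee_rot: [-3.14, -0.053, -0.001]
contact_force: [-0.3, 1.9, 0.4]
width: 0.0125
grasp_force: 30.0
```

```bash
python3 - <<'E'
from h import *
from station import robot
s=robot.get_state(); go(s,[0.499,-0.1486,0.184]);print(s['width'],s['grasp_force'],s['ee_rot'],s['wrist_torque'],s['joint_torque'][-1])
E
```

```text
t 8.6 tcp [ 0.4999 -0.1481  0.1864] tool shift frac [-0.0047  0.0026  0.012 ] q [ 0.581  0.314 -0.425  1.914  0.157  0.946 -1.455] F [-0.28  1.92  0.39]
0.012462367348390733 29.99946266412735 [-3.14046201e+00 -5.28450659e-02 -9.07717787e-04] [ 0.37262905  0.0405481  -0.01799719] -1.3127569109201431
```

Call:
{"api": "servo_tool", "payload": {"deltas": [[0,0,-0.00085,0,0,-0.057,1],[0,0,-0.00085,0,0,-0.057,1],[0,0,-0.00085,0,0,-0.057,1],[0,0,-0.00085,0,0,-0.057,1],[0,0,-0.00085,0,0,-0.057,1]]}}

```text
t: 9.22
tcp_pos: [0.4996, -0.1475, 0.1872]
ee_rot: [-2.807, -1.407, -0.001]
contact_force: [-1.3, 2.8, 1.6]
width: 0.0123
grasp_force: 30.0
```

Call:
{"api": "servo_tool", "payload": {"deltas": [[0,0,-0.00085,0,0,-0.057,1],[0,0,-0.00085,0,0,-0.057,1],[0,0,-0.00085,0,0,-0.057,1],[0,0,-0.00085,0,0,-0.057,1],[0,0,-0.00085,0,0,-0.057,1]]}}

```text
t: 9.85
tcp_pos: [0.499, -0.1474, 0.188]
ee_rot: [-1.921, -2.483, -0.0]
contact_force: [-2.6, 2.6, 2.2]
width: 0.0126
grasp_force: 30.0
```

Call:
{"api": "servo_tool", "payload": {"deltas": [[0,0,-0.00085,0,0,-0.057,1],[0,0,-0.00085,0,0,-0.057,1],[0,0,0,0,0,0,1]]}}

```text
t: 10.22
tcp_pos: [0.4988, -0.1475, 0.1881]
ee_rot: [-1.457, -2.78, -0.001]
contact_force: [-3.5, 3.6, 2.9]
width: 0.0122
grasp_force: 30.0
```

```bash
python3 - <<'E'
from h import *
from station import robot
s=robot.get_state(); go(s,[0.499,-0.1486,0.188]);print(s['width'],s['grasp_force'],s['ee_rot'],s['wrist_torque'],s['joint_torque'][-1])
E
```

```text
t 10.225 tcp [ 0.4988 -0.1475  0.1881] tool shift frac [-0.005  -0.0024  0.0005] q [ 0.915  0.413 -0.853  1.894  0.365  1.001  0.507] F [-3.51  3.59  2.86]
0.012196035084377083 29.999910593032837 [-1.45740381e+00 -2.78017978e+00 -1.22840519e-03] [ 0.92163555  0.72427903 -0.07237772] 0.5172014236450195
```

Call:
{"api": "servo_tool", "payload": {"deltas": [[0,0,-0.00085,0,0,-0.057,1],[0,0,-0.00085,0,0,-0.057,1],[0,0,-0.00085,0,0,-0.057,1],[0,0,-0.00085,0,0,-0.057,1]]}}

```text
t: 10.72
tcp_pos: [0.4986, -0.1479, 0.1888]
ee_rot: [-0.384, -3.115, -0.001]
contact_force: [-4.5, 2.4, 2.7]
width: 0.0123
grasp_force: 30.0
```

```bash
python3 - <<'E'
from station import robot
s=robot.get_state();print(s['tcp_pos'],s['contact_force'],s['wrist_torque'],s['joint_torque'][-1],s['joint_positions'][-1])
E
```

```text
[ 0.49856446 -0.14791956  0.18877725] [-4.47148442  2.42054745  2.74300483] [ 0.74042102  0.88985615 -0.08378322] -1.2070836871862411 1.1386904179315873
```

Call:
{"api": "servo_tool", "payload": {"deltas": [[0,0,0,0,0,-0.04,1],[0,0,0,0,0,-0.03,1]]}}

```text
t: 10.98
tcp_pos: [0.4988, -0.1481, 0.1887]
ee_rot: [-0.045, -3.139, -0.002]
contact_force: [0.4, 3.3, 2.8]
width: 0.0125
grasp_force: 30.0
```

```bash
python3 - <<'E'
from station import robot
s=robot.get_state();print(s['tcp_pos'],s['ee_rot'],s['width'],s['contact_force'],s['wrist_torque'],s['joint_torque'][-1],s['joint_positions'][-1])
E
```

```text
[ 0.49879572 -0.14808929  0.18872571] [-4.52881774e-02 -3.13923910e+00 -1.52969272e-03] 0.012475375834510563 [0.44619288 3.33701431 2.77361683] [ 0.69284494 -0.27208115 -0.14669848] -0.3567173983901739 1.324833868446369
```

The turn is 4.54 rad in total. Torque has jumped from 0.08 to 0.15 N m and the tool has risen 3.7 mm, so the nut is at its stop. I'll nudge once more, release and rise above the pin.

Call:
{"api": "servo_tool", "payload": {"deltas": [[0,0,0,0,0,-0.02,1],[0,0,0,0,0,0,1],[0,0,0,0,0,0,0.6],[0,0,0,0,0,0,0.6],[0,0,0,0,0,0,0.6]]}}

```text
t: 11.6
tcp_pos: [0.4998, -0.1492, 0.1891]
ee_rot: [-0.056, 3.141, -0.001]
contact_force: [0.6, 0.8, 0.1]
width: 0.0365
grasp_force: 0.0
```

Call:
{"api": "servo_tool", "payload": {"deltas": [[0,0,-0.08,0,0,0,0.6],[0,0,-0.08,0,0,0,0.6],[0,0,-0.08,0,0,0,0.6],[0,0,0,0,0,0,1],[0,0,0,0,0,0,1]]}}

```text
t: 12.22
tcp_pos: [0.4993, -0.1489, 0.2369]
ee_rot: [0.057, -3.141, 0.001]
contact_force: [0.5, 0.1, -0.1]
width: 0.0189
grasp_force: 0.0
```

```bash
python3 - <<'E'
from h import *
from station import robot
s=robot.get_state(); go(s,[0.4991,-0.1482,0.217]);print(s['width'],s['ee_rot'])
i=robot.get_image('wrist');a=robot.get_image('side');pickle.dump((s,i,a),open('w8.pkl','wb'))
f=lambda im,x,y:cv2.resize(im[y:y+75,x:x+50],(400,600),interpolation=cv2.INTER_CUBIC)
cv2.imwrite('pics/w8.png',np.hstack([f(i['img'],230,170),f(a['img'],230,205)]))
E
```

```text
t 12.225 tcp [ 0.4993 -0.1489  0.2369] tool shift frac [0.0008 0.0035 0.0997] q [ 1.112  0.459 -1.13   1.833  0.456  1.143  1.432] F [ 0.45  0.1  -0.1 ]
0.0189312182827475 [ 5.73996162e-02 -3.14068501e+00  5.22160836e-04]
```

View pics/w8.png

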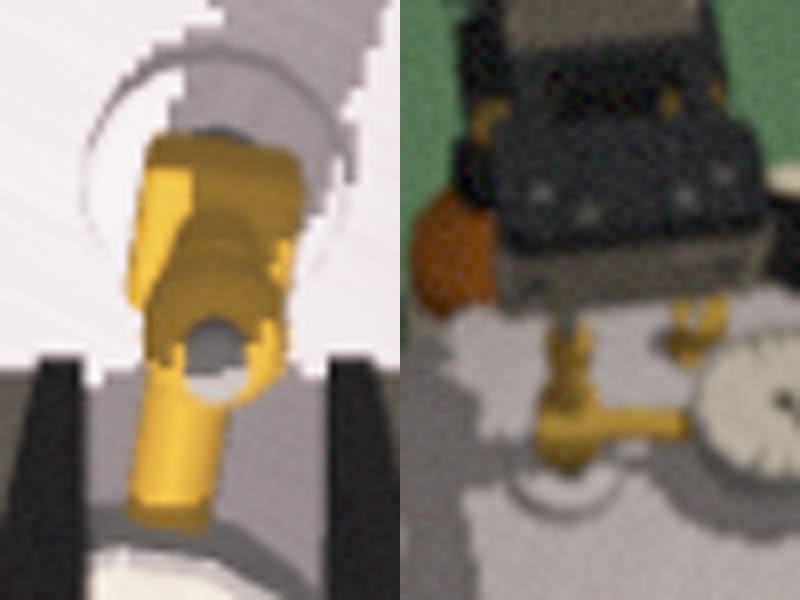

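The pin head sits about +0.7 mm in tool y from the jaw middle, and it protrudes less above the nut, so the nut is up. I'll centre on it and go down to 0.2130, since there was no contact at 0.2124 earlier.

Call:
{"api": "servo_tool", "payload": {"deltas": [[0.001,0.0035,0.03,0,0,0,1],[0,0,0.06,0,0,0,1],[0,0,0.03,0,0,0,1],[0,0,0,0,0,0,1],[0,0,0,0,0,0,1]]}}

```text
t: 12.95
tcp_pos: [0.4995, -0.1479, 0.2131]
ee_rot: [-0.058, 3.141, 0.0]
contact_force: [0.9, -0.0, -0.7]
width: 0.0003
grasp_force: 0.0
```

Call:
{"api": "servo_tool", "payload": {"deltas": [[0,0,0.0025,0,0,0,1],[0,0,0,0,0,0,1]]}}

```text
t: 13.2
tcp_pos: [0.4994, -0.148, 0.2127]
ee_rot: [-0.058, 3.141, -0.0]
contact_force: [-0.4, -0.0, -0.0]
width: 0.0004
grasp_force: 0.0
```

Call:
{"api": "servo_tool", "payload": {"deltas": [[0,0,0.0025,0,0,0,1],[0,0,0,0,0,0,1]]}}

```text
t: 13.45
tcp_pos: [0.4995, -0.148, 0.2123]
ee_rot: [-0.058, 3.141, -0.0]
contact_force: [-1.6, -0.4, 1.5]
width: 0.0007
grasp_force: 1.0
```

Call:
{"api": "servo_tool", "payload": {"deltas": [[0,0,0.0025,0,0,0,1],[0,0,0,0,0,0,1]]}}

```text
t: 13.7
tcp_pos: [0.4995, -0.148, 0.2117]
ee_rot: [-0.058, 3.141, -0.0]
contact_force: [0.0, -0.3, 3.0]
width: 0.0004
grasp_force: 1.5
```

Contact at about 0.2122. I'll press on toward 3.3 mm.

Call:
{"api": "servo_tool", "payload": {"deltas": [[0,0,0.0025,0,0,0,1],[0,0,0,0,0,0,1]]}}

```text
t: 13.95
tcp_pos: [0.4995, -0.148, 0.2112]
ee_rot: [-0.058, 3.141, -0.0]
contact_force: [0.0, -0.5, 3.0]
width: 0.0005
grasp_force: 1.7
```

Call:
{"api": "servo_tool", "payload": {"deltas": [[0,0,0.0025,0,0,0,1],[0,0,0.0025,0,0,0,1],[0,0,0,0,0,0,1]]}}

```text
t: 14.32
tcp_pos: [0.4995, -0.148, 0.2101]
ee_rot: [-0.058, 3.141, -0.0]
contact_force: [-0.7, 0.1, 3.8]
width: 0.0007
grasp_force: 2.1
```

Call:
{"api": "servo_tool", "payload": {"deltas": [[0,0,0.0025,0,0,0,1],[0,0,0.0025,0,0,0,1],[0,0,0,0,0,0,1]]}}

```text
t: 14.7
tcp_pos: [0.4995, -0.148, 0.2093]
ee_rot: [-0.058, 3.141, -0.0]
contact_force: [-1.0, 0.2, 5.9]
width: 0.0
grasp_force: 3.1
```

Call:
{"api": "servo_tool", "payload": {"deltas": [[0,0,0.0025,0,0,0,1],[0,0,0,0,0,0,1],[0,0,0,0,0,0,1]]}}

```text
t: 15.08
tcp_pos: [0.4995, -0.148, 0.2089]
ee_rot: [-0.058, 3.141, -0.001]
contact_force: [-0.6, 0.1, 6.7]
width: 0.0006
grasp_force: 3.3
```

Call:
{"api": "servo_tool", "payload": {"deltas": [[0,0,0.0015,0,0,0,1],[0,0,0,0,0,0,1],[0,0,0,0,0,0,1]]}}

```text
t: 15.45
tcp_pos: [0.4995, -0.148, 0.2086]
ee_rot: [-0.058, 3.141, -0.0]
contact_force: [-0.9, -1.2, 7.0]
width: 0.0003
grasp_force: 3.4
```

```bash
python3 - <<'E'
from h import *
from station import robot
s=robot.get_state();print(s['t'],s['tcp_pos'],s['contact_force'])
a=robot.get_image('scene');b=robot.get_image('side');pickle.dump((s,a,b),open('w9.pkl','wb'))
E
```

```text
15.45 [ 0.49950682 -0.14799098  0.20861061] [-0.8868597  -1.24405833  7.02832243]
```

About 7 N at about 3.5 mm, so the valve is open. I'll hold for about 5 s.

Call:
{"api": "servo_tool", "payload": {"deltas": [[0,0,0,0,0,0,1],[0,0,0,0,0,0,1],[0,0,0,0,0,0,1],[0,0,0,0,0,0,1],[0,0,0,0,0,0,1]]}}

```text
t: 16.18
tcp_pos: [0.4995, -0.148, 0.2086]
ee_rot: [-0.058, 3.141, -0.001]
contact_force: [-1.7, 0.2, 7.4]
width: 0.0008
grasp_force: 3.4
```

Call:
{"api": "servo_tool", "payload": {"deltas": [[0,0,0,0,0,0,1],[0,0,0,0,0,0,1],[0,0,0,0,0,0,1],[0,0,0,0,0,0,1],[0,0,0,0,0,0,1]]}}

```text
t: 16.8
tcp_pos: [0.4995, -0.148, 0.2086]
ee_rot: [-0.058, 3.141, -0.001]
contact_force: [-0.6, -0.2, 7.5]
width: 0.0004
grasp_force: 3.4
```

Call:
{"api": "servo_tool", "payload": {"deltas": [[0,0,0,0,0,0,1],[0,0,0,0,0,0,1],[0,0,0,0,0,0,1],[0,0,0,0,0,0,1],[0,0,0,0,0,0,1]]}}

```text
t: 17.42
tcp_pos: [0.4995, -0.148, 0.2086]
ee_rot: [-0.058, 3.141, -0.001]
contact_force: [-0.9, -0.0, 6.6]
width: 0.0004
grasp_force: 3.4
```

Call:
{"api": "servo_tool", "payload": {"deltas": [[0,0,0,0,0,0,1],[0,0,0,0,0,0,1],[0,0,0,0,0,0,1],[0,0,0,0,0,0,1],[0,0,0,0,0,0,1]]}}

```text
t: 18.05
tcp_pos: [0.4995, -0.148, 0.2086]
ee_rot: [-0.058, 3.141, -0.001]
contact_force: [-1.9, -0.5, 6.5]
width: 0.0004
grasp_force: 3.4
```

Call:
{"api": "servo_tool", "payload": {"deltas": [[0,0,0,0,0,0,1],[0,0,0,0,0,0,1],[0,0,0,0,0,0,1],[0,0,0,0,0,0,1],[0,0,0,0,0,0,1]]}}

```text
t: 18.68
tcp_pos: [0.4995, -0.148, 0.2086]
ee_rot: [-0.058, 3.141, -0.001]
contact_force: [-0.7, -0.2, 7.3]
width: 0.0009
grasp_force: 3.4
```

```bash
cat > g.py <<'E'
from h import *
def needle(im):
    # dark along radii 6..15 mm on the face plane about the hub, world angle (deg, ccw)
    c=np.array([.5585,-.1555,.181]); best=None; W=np.linalg.inv(im['world_from_camera'])
    g=cv2.cvtColor(im['img'],cv2.COLOR_BGR2GRAY).astype(np.float32); out=[]
    for dx in np.arange(-3,3.1,1)*1e-3:
      for dy in np.arange(-3,3.1,1)*1e-3:
        th=np.deg2rad(np.arange(0,360,5)); r=np.arange(5,15,1)*1e-3
        P=np.stack([c[0]+dx+np.outer(np.cos(th),r),c[1]+dy+np.outer(np.sin(th),r),0*np.outer(th,r)+c[2]],-1).reshape(-1,3)
        P=P@W[:3,:3].T+W[:3,3]
        uv=cv2.projectPoints(P,np.zeros(3),np.zeros(3),im['camera_matrix'],im['dist'])[0].reshape(len(th),-1,2).astype(np.float32)
        v=cv2.remap(g,uv[...,0],uv[...,1],cv2.INTER_LINEAR).mean(1)
        out.append((np.median(v)-v.min(),np.rad2deg(th[v.argmin()]),dx,dy))
    o=sorted(out,reverse=True)[:5]; return [(round(float(a)),round(float(b)),round(d*1e3),round(e*1e3)) for a,b,d,e in o]
E
python3 - <<'E'
from g import *
from station import robot
A,B=pickle.load(open('ims.pkl','rb')); print('start',needle(A),needle(B))
_,A,B=pickle.load(open('w9.pkl','rb')); print('15.45',needle(A),needle(B))
s=robot.get_state();a=robot.get_image('scene');b=robot.get_image('side');print(s['t'],s['contact_force'],needle(a),needle(b))
E
```

```text
start [(68, 290, -1, 3), (68, 295, -2, 3), (67, 300, -3, 3), (66, 285, 0, 3), (66, 290, -1, 2)] [(50, 300, -3, 3), (49, 295, -2, 3), (48, 290, -1, 3), (47, 285, 0, 3), (46, 300, -3, 2)]
15.45 [(55, 335, -3, 3), (55, 340, -3, 2), (53, 340, -2, 2), (52, 335, -2, 3), (52, 340, -1, 2)] [(49, 355, -3, -1), (48, 350, -3, 0), (48, 340, -3, 1), (47, 335, -3, 2), (47, 330, -3, 3)]
18.675 [-0.65839666 -0.19088556  7.29661897] [(93, 110, 1, -3), (92, 115, 2, -3), (91, 105, 0, -3), (89, 120, 3, -3), (87, 110, 1, -2)] [(60, 110, 1, -3), (60, 105, 0, -3), (58, 115, 2, -3), (57, 100, -1, -3), (57, 120, 3, -3)]
```

The needle has gone from about 293° through 338° to 470° and is falling. I'll hold a little longer until it stops.

Call:
{"api": "servo_tool", "payload": {"deltas": [[0,0,0,0,0,0,1],[0,0,0,0,0,0,1],[0,0,0,0,0,0,1],[0,0,0,0,0,0,1],[0,0,0,0,0,0,1]]}}

```text
t: 19.4
tcp_pos: [0.4995, -0.148, 0.2086]
ee_rot: [-0.058, 3.141, -0.001]
contact_force: [-1.1, -0.3, 6.8]
width: 0.0006
grasp_force: 3.4
```

```bash
cat > m.py <<'E'
from g import *
from station import robot
a=robot.get_image('scene');b=robot.get_image('side');print(robot.get_state()['t'],needle(a)[:3],needle(b)[:3])
E
python3 m.py
```

```text
19.5 [(93, 110, 1, -3), (93, 115, 2, -3), (91, 105, 0, -3)] [(60, 105, 0, -3), (60, 110, 1, -3), (59, 115, 2, -3)]
```

Call:
{"api": "servo_tool", "payload": {"deltas": [[0,0,0,0,0,0,1],[0,0,0,0,0,0,1],[0,0,0,0,0,0,1],[0,0,0,0,0,0,1],[0,0,0,0,0,0,1]]}}

```text
t: 20.12
tcp_pos: [0.4995, -0.148, 0.2086]
ee_rot: [-0.058, 3.141, -0.001]
contact_force: [-1.2, 0.3, 7.0]
width: 0.0006
grasp_force: 3.4
```

Call:
{"api": "servo_tool", "payload": {"deltas": [[0,0,0,0,0,0,1],[0,0,0,0,0,0,1],[0,0,0,0,0,0,1],[0,0,0,0,0,0,1],[0,0,0,0,0,0,1]]}}

```text
t: 20.75
tcp_pos: [0.4995, -0.148, 0.2086]
ee_rot: [-0.058, 3.141, -0.001]
contact_force: [-1.5, 0.6, 7.6]
width: 0.0001
grasp_force: 3.4
```

```bash
python3 m.py
```

```text
20.85 [(93, 110, 1, -3), (92, 115, 2, -3), (91, 105, 0, -3)] [(60, 110, 1, -3), (60, 105, 0, -3), (59, 115, 2, -3)]
```

The needle has rested for over 2 s after falling about 3.1 rad, so the gauge is at zero. I'll release and rise.

Call:
{"api": "servo_tool", "payload": {"deltas": [[0,0,-0.01,0,0,0,1],[0,0,-0.02,0,0,0,1],[0,0,-0.1,0,0,0,1],[0,0,-0.2,0,0,0,1],[0,0,0,0,0,0,1]]}}

```text
t: 21.48
tcp_pos: [0.5011, -0.1478, 0.2776]
ee_rot: [-0.058, 3.136, -0.003]
contact_force: [-0.1, -0.6, -1.2]
width: 0.0005
grasp_force: 0.0
```

Call:
{"api": "servo_tool", "payload": {"deltas": [[0,0,0,0,0,0,1],[0,0,0,0,0,0,1],[0,0,0,0,0,0,1]]}}

```text
t: 21.85
tcp_pos: [0.4989, -0.1479, 0.2736]
ee_rot: [0.058, -3.14, -0.001]
contact_force: [0.7, 0.6, -0.7]
width: 0.0004
grasp_force: 0.0
```

```bash
python3 m.py; python3 -c "
from station import robot
print(robot.get_state()['contact_force']);print(robot.job_done())"
```

```text
21.95 [(93, 110, 1, -3), (93, 115, 2, -3), (91, 105, 0, -3)] [(59, 110, 1, -3), (59, 105, 0, -3), (58, 115, 2, -3)]
[ 0.87608798 -0.48878814  0.16485699]
the job is handed in; nothing more can be done
None
```

I turned the lock nut 4.6 rad up to its stop (felt as a torque rise), held the pin down at about 7 N until the gauge needle came to rest after falling about 3.1 rad, let go so it could spring shut, and handed the job in clear of the pot at about 22 s; no verdict came back.

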